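# Spread a circlip over the positioner's axle stub

## Robot

A 6-joint arm with a two-finger parallel gripper is mounted at the origin on the work surface. World frame = base frame: x ahead of the robot, y to its left, z up, the work surface at z = 0. Lengths are in mm, angles in rad, forces in N, time in s.
With the tool pointing down it reaches from about 275 to 875 mm from the base axis. Payload 12.5 kg.
Tool frame: the origin (TCP) lies between the finger pads; the fingertips stand 25 mm ahead of it and the grasp point (between the pads) lies 6 mm ahead of it; y points along the fingers, x is the direction in which the jaws open and shut, and the axes are right-handed (so a half turn about y gives the same grasp; the last joint's range is limited). The gripper opens to 85 mm and grips with 20 to 120 N. Pads are 22 mm wide; open, the fingers measure 114 mm over their backs; the gripper's body (76 mm by 85 mm) begins 54 mm behind the grasp point. The pads swing forward as they close: fully open they stand 13 mm farther back than shut.
Start: joints at [-1.194, 0.351, 1.652, -0, 1.139, -0.085], TCP at [245.074, -492.365, 256.29] pointing down, gripper open.
Joint ranges: [-2.75, 2.75], [-0.79, 2.1], [0.01, 2.65], [-1.57, 4.71], [0.07, 3.14], [-2.87, 2.87]. Speed limits (rad/s): [2.22, 2.22, 2.79, 3.14, 3.14, 3.14].

## Interface

Orientations are given as a rotation vector (axis times angle).
In Python, from bench import manip gives the robot as it stands. The module is installed in compiled form; this text tells all that it offers.
- The arm moves only by the tool jog_arm, never from a script. Its arguments are lists of equal length, an entry for each row: "rot": the turn, a rotation vector about the tool's x, y, z in rad, a list of three; "translation": the shift along the tool's x, y, z in mm, a list of three; "jaw": the opening, from 0 (shut) to 1 (fully open). A call has 1 to 12 rows; each row shifts and turns the commanded pose from where the row before left it, along the tool's axes as they then stand; what a row does not reach is not made up. A row lasts 1/10 s, in which the tool goes at most 50 mm and 8.59 degrees, less where a joint would pass 70% of its speed; a pose out of reach is approached as far as the arm can. A call is refused whole if a number of a shift passes 50 or a number of a turn 0.15, either way. A call with a gripper value outside its range is refused whole. The fingers move at their own pace and stop on an object; "newtons" is the grip in N (left out, the last holds). Time passes only in rows, so rows that do not move let the fingers close. It gives the time, the measured TCP pose, the force and the opening at its end, in the units of the state.
- manip.get_state(): the state, without advancing time (a new reading comes with each control period).
- manip.capture(name): name is "scene" or "top" or "wrist"; returns the picture (384x512x3 uint8, blue, green, red); there is no depth.
- manip.calibration(name): a dict with "fx", "fy", "cx", "cy" (pixels), "extrinsics" (4x4, takes a point from camera to world coordinates); the wrist camera has in their place "tool_from_camera" (4x4, takes a point from camera to tool coordinates, whose origin is the TCP and whose axes are the tool frame's). Camera axes: x right, y up, looking along -z (the intrinsics and any distortion apply to the point x, -y, -z); pixel columns grow to the right and rows downward; lengths in mm; the calibration is good to about 2 mm. A picture is of the moment at which its call begins: read the wrist's pose just before it. calibration takes no time and is no camera call.
- manip.finish_job(): hands the job in, once; it reports no verdict.
Trained networks look in the newest picture that a camera, given by its name, has taken for a name from the list of things; names that differ only in an ending like _2 or _b are one class to them, and where a whole thing is asked for, a point or a joint stands for the part that bears it (a point fixed in the world has none). Each returns a list of dicts, best first, with "conf" (0 to 1); they miss things now and then, are a little off and sometimes report something else, mostly with a low value. They report only what shows in the picture. A call takes as long as a camera call. They do not tell look-alikes from the thing itself.
- manip.trace(camera, query): "region" (384x512 bool, what is visible of it) and "uv" ([column, row] in pixels, amid what is visible of it).
- manip.pinpoint(camera, query): "uv" ([column, row] in pixels: a listed point, or the origin of a listed thing).
The state is a dict: "t": time; "q": joint angles; "qd": joint speeds; "joint_efforts": joint torques, N m; "tool_pos": TCP position; "ee_rot": TCP orientation; "wrist_force": force on the tool from outside, world axes, zero at the start; "torque": the same for the moment, N m; "gripper_width": opening from 0.0 (shut) to 1.0 (fully open).
Only numpy, scipy, OpenCV 4.12 (cv2) and the standard library are available. Lean on these libraries where they do the work, as an engineer would, in place of code of your own. Each camera call takes 0.05 s, during which the arm holds its last target.

## Task

Pick up the circlip pliers by squeezing their handles, so that the circlip on their tips spreads, and bring it over the upright axle stub of the rotary positioner. Slide the spread circlip down round the stub, without forcing it, until it is level with the groove, and finish there while still holding: pliers level, handles squeezed home, circlip wide open and not resting on or pressing against the positioner. Leave the lens, the bearing and the jar alone.

Things in the scene. Friction and masses are not known exactly. Their poses are not given: they have to be found in the camera images.
- pliers: Loose circlip pliers, 245 mm long, 0.3 kg, lying flat on the rest, the circlip fixed on their tips. Origin: underside of the pivot disc (diameter 26 mm). Own x runs to the tips and circlip, z up, y across the handles. Two black handles run back from x -28 to -122 mm, each 9 mm thick, z 0 to 14 mm; jaws reach x +73 mm, z 2 to 14 mm. Centre of mass near the grip point.
- grip (a point): Where to squeeze: midway between the handles, mid height, pliers x -55, y 0, z 7 mm; axes as the pliers. Outsides there 40 mm apart at rest (splayed 0.12 rad each), 26 mm and parallel when home. Both move alike: closing pads centre and align the pliers, and as the handles turn in the pads the pliers move 2 mm forward (+x) relative to the gripper. 45 mm free before and behind.
- clip_center (a point): Centre of the spread circlip, mid thickness: pliers x +95, y 0, z -10 mm (150 mm ahead of, 17 mm below the grip point; 152 mm ahead of the pads once squeezed home). Level flat dark ring, 4 mm thick, 5 mm wide, two halves hinged at the far end, ears at the tips. Inside round, 46 mm in diameter when fully spread; about 37 mm across y at rest, too small for the stub.
- handle_l (a joint): Squeeze of the handles, rad: 0 at rest, 0.123 home against a stop; the other handle and the circlip follow. Spring: 6 N on each handle at the grip point starts it, 12 N takes it home; grip with 25 to 30 N. Home leaves 3 mm all round the stub; counted as wide open above 0.1.
- positioner: Fixed rotary positioner, origin at the centre of its underside. Square base plate 120 mm, 12 mm thick; black motor drum 76 mm in diameter to z 62 mm; platter 92 mm in diameter, z 62 to 74; hub 56 mm, z 74 to 92; upright steel axle stub 40 mm in diameter, z 92 to 130, top rim chamfered 2 mm, with a round groove 33 mm in diameter at z 107 to 115.
- groove (a point): On the stub's axis at the middle of the groove's width, 111 mm above the bench, 19 mm below the stub's top.
- stub_top (a point): Centre of the stub's top face, 130 mm above the bench.
- rest: Fixed rest of the pliers: black base plate 150 x 100 x 8 mm, two grey cross bars with tops 45 mm above the bench. Origin on the bench below the grip point. Bars at x +57 mm (18 mm thick, 50 mm long, under the pivot) and x -60 mm (14 mm thick, 80 mm long, under the tails).
- lens: Bystander: black lens standing upright, diameter 68 mm, 84 mm tall, origin at the centre of its underside.
- bearing: Bystander: steel bearing ring lying flat, outside diameter 52 mm, 16 mm tall, origin at the centre of its underside.
- jar: Bystander: amber jar with white cap, diameter 54 mm, 59 mm tall, origin at the centre of its underside.
Mind the look-alikes: they are no part of the job. There is more than one size of the positioner; the job needs the smallest.

How it is judged:
By the outcome, as a careful person would: the job done as asked, in the order asked, and still so for the second after the job is handed in, while the arm keeps its last pose, push and grip.
It also fails if it takes over 40 s, if anything falls off the work surface, if the arm or the gripper's body presses on something with over 40 N, if the wrist force passes 120 N, or if a joint passes its speed limit or range.

## Working session

There is one attempt and no reset: what is moved stays moved. The work goes in short steps, Python scripts to look and compute and a tool call to move; the robot and the scene stay as the last step left them, time stands still between calls to the robot, and variables do not carry over. Pictures are saved under pics/ and viewed, and the job is handed in when it is done.

Besides the shell and the picture viewer there is one more tool, called after ">>>" as name(argument=value, ...) on one line, values as JSON. jog_arm: Moves the arm, as the interface text tells. Its arguments: {"type":"object","properties":{"rot":{"type":"array"},"translation":{"type":"array"},"jaw":{"type":"array"},"newtons":{"type":"number"}},"required":["rot","translation","jaw"]}

```bash
mkdir -p pics; ls
python3 - <<'E'
from bench import manip
import cv2, numpy as np
s=manip.get_state(); print(s)
for n in ("scene","top"):
    im=manip.capture(n); cv2.imwrite(f"pics/{n}0.png",im)
    c=manip.calibration(n); print(n,c)
    for q in ("pliers","grip","clip_center","positioner","groove","stub_top","rest","lens","bearing","jar"):
        pass
print(manip.calibration("wrist"))
E
```

```text
pics
{'t': 0.0, 'q': array([-1.19364230e+00,  3.51240564e-01,  1.65240528e+00, -2.18235161e-05,
        1.13913089e+00, -8.45931665e-02]), 'qd': array([-6.01675212e-04,  2.31750076e-04, -2.38250337e-04, -1.54497456e-05,
       -1.45347892e-04, -1.72459264e-03]), 'joint_efforts': array([ 1.11236848e-03, -5.06097543e+01, -2.91406238e+01, -8.14679908e-06,
        4.48757710e-03,  3.99544398e-07]), 'tool_pos': array([ 244.94297336, -492.10991966,  255.76319329]), 'ee_rot': array([-1.39224462,  0.86341343, -0.86183708]), 'wrist_force': array([-0.30215903,  0.23138548, -0.04185333]), 'torque': array([-0.04238682, -0.04456304,  0.03699657]), 'gripper_width': 1.000772355281557}
scene {'fx': 382.67795268465034, 'fy': 382.67795268465034, 'cx': 257.0649213697513, 'cy': 190.98492362554578, 'extrinsics': array([[-5.09092036e-01, -6.96243515e-01,  5.06033859e-01,
         1.09072498e+03],
       [ 8.60563530e-01, -4.22664350e-01,  2.84227477e-01,
         2.99194312e+02],
       [ 1.59909341e-02,  5.80172229e-01,  8.14336831e-01,
         9.84918110e+02],
       [ 0.00000000e+00,  0.00000000e+00, 
[... 273 characters left out ...]
1,  9.75679793e-03, -1.38333630e-02,
        -1.48937639e+01],
       [-1.28492828e-02,  9.45768316e-02,  9.95434638e-01,
         1.26984494e+03],
       [ 0.00000000e+00,  0.00000000e+00,  0.00000000e+00,
         1.00000000e+00]])}
{'fx': 332.05480269419627, 'fy': 332.05480269419627, 'cx': 250.83472122690168, 'cy': 187.3883287423979, 'tool_from_camera': array([[ 9.99999574e-01,  3.42306017e-04, -8.57109565e-04,
         1.19772604e-01],
       [-9.20376320e-04,  3.00747210e-01, -9.53703449e-01,
        -1.16750618e+02],
       [-6.86851186e-05,  9.53703832e-01,  3.00747397e-01,
         7.69602769e+01],
       [ 0.00000000e+00,  0.00000000e+00,  0.00000000e+00,
         1.00000000e+00]])}
```

View pictures.

View pics/scene0.png

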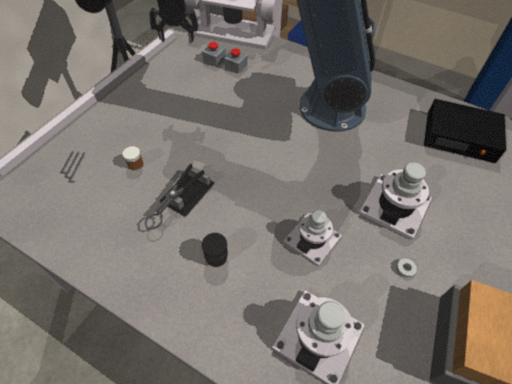

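View pics/top0.png

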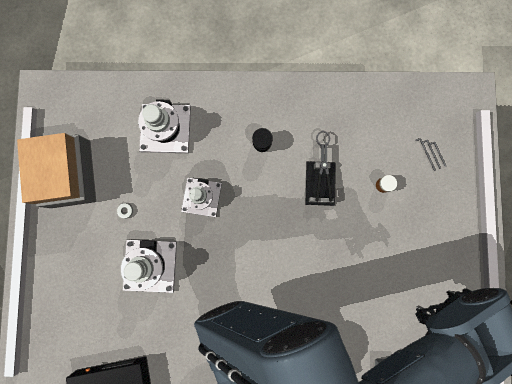

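Three positioners are visible. The smallest is at scene (317,232) / top (200,197). The pliers lie on the black rest at top (321,180), with the circlip at about (325,138). Next I'll run the networks.

```bash
cat > h.py <<'E'
from bench import manip
import cv2, numpy as np
from scipy.spatial.transform import Rotation as R
def cam(n):
    c=manip.calibration(n); return c
def ray(n,uv,state=None):
    c=cam(n); E=c["extrinsics"] if "extrinsics" in c else None
    if E is None:
        s=state; T=np.eye(4);T[:3,:3]=R.from_rotvec(s["ee_rot"]).as_matrix();T[:3,3]=s["tool_pos"]; E=T@c["tool_from_camera"]
    d=np.array([(uv[0]-c["cx"])/c["fx"],-(uv[1]-c["cy"])/c["fy"],-1.0])
    return E[:3,3],E[:3,:3]@d
def onz(n,uv,z,state=None):
    o,d=ray(n,uv,state); t=(z-o[2])/d[2]; return o+t*d
def proj(n,P,state=None):
    c=cam(n); E=c["extrinsics"] if "extrinsics" in c else None
    if E is None:
        s=state; T=np.eye(4);T[:3,:3]=R.from_rotvec(s["ee_rot"]).as_matrix();T[:3,3]=s["tool_pos"]; E=T@c["tool_from_camera"]
    p=np.linalg.inv(E)@np.append(P,1); return np.array([c["cx"]+c["fx"]*p[0]/-p[2], c["cy"]-c["fy"]*p[1]/-p[2]])
E
python3 - <<'E'
from h import *
print(R.from_rotvec(manip.get_state()["ee_rot"]).as_matrix().round(3))
Z=dict(pliers=45,grip=52,clip_center=35,groove=111,stub_top=130,rest=0,positioner=0,lens=0,bearing=0,jar=0)
for q in Z:
    for n in ("top","scene"):
        if q in("lens","bearing","jar") and n=="scene": continue
        for r in manip.pinpoint(n,q)[:4]:
            print(q,n,np.round(r["uv"],1),round(r["conf"],2),onz(n,r["uv"],Z[q]).round(1))
print(manip.get_state()["t"])
E
```

```text
[[ 0.446 -0.     0.895]
 [-0.895  0.001  0.446]
 [-0.001 -1.     0.   ]]
pliers top [323.6 165.3] 0.69 [ 649.2 -235.5   45. ]
pliers scene [215.1 254.7] 0.74 [746.5 -18.2  45. ]
grip top [321.9 179.6] 0.79 [ 599.8 -228.3   52. ]
grip top [201.3 194.8] 0.31 [545.2 171.7  52. ]
grip scene [181.6 184.5] 0.92 [ 608.5 -233.4   52. ]
grip scene [172.5 193.3] 0.3 [ 648.5 -236.7   52. ]
clip_center top [321.4 139.2] 0.87 [ 740.8 -230.5   35. ]
clip_center scene [152.5 220.1] 0.74 [ 745.1 -237.2   35. ]
groove top [154. 116.] 0.84 [794.  321.9 111. ]
groove top [134.4 269.8] 0.76 [303.6 365.3 111. ]
groove top [195.1 191.4] 0.64 [550.3 182.5 111. ]
groove scene [414.3 178.2] 0.85 [272.1 360.4 111. ]
groove scene [331.9 313.4] 0.72 [755.1 316.1 111. ]
groove scene [323.7 221.7] 0.64 [542.  196.9 111. ]
stub_top top [134.  269.8] 0.86 [305.7 360.3 130. ]
stub_top top [148.  112.3] 0.81 [800. 336. 130.]
stub_top top [195.8 191.4] 0.69 [548.4 177.1 130. ]
stub_top scene [329.1 312.2] 0.97 [763.1 309.2 130. ]
stub_top scene [415.1 166.7] 0.96 [247.4 348.4 130. ]
stub_top scene [321.7 216. ] 0.68 [540.8 187.2 130. ]
rest top [323.4 183.8] 0.57 [ 592.4 -242.5    0. ]
rest scene [187.9 193. ] 0.91 [ 598.  -226.2   -0. ]
rest scene [172.9 194.6] 0.58 [ 627.2 -262.5   -0. ]
positioner top [151.9 265.2] 0.66 [307.5 342.4   0. ]
positioner top [164.7 126.4] 0.63 [791.3 314.9   0. ]
positioner top [202.2 195.7] 0.59 [546.9 176.4   0. ]
positioner scene [312.6 238.2] 0.97 [540.1 179.7   0. ]
positioner scene [399.  206.2] 0.9 [300.4 360.5   0. ]
positioner scene [319.3 335.4] 0.7 [779.1 313.7   0. ]
lens top [262.8 145.3] 0.83 [726.2 -31.9   0. ]
lens top [197.9 191.4] 0.59 [561.7 191.7   0. ]
bearing top [124.9 209.8] 0.5 [495.3 443.1   0. ]
jar top [383.7 183.6] 0.64 [ 595.  -450.1    0. ]
0.95
```

>>> jog_arm(rot=[[0, 0, 0], [0, 0, 0], [0, 0, 0], [0, 0, 0], [0, 0, 0], [0, 0, 0], [0, 0, 0], [0, 0, 0], [0, 0, 0], [0, 0, 0], [0, 0, 0], [0, 0, 0]], translation=[[-15, 0, 18], [-29, 0, 35], [-29, 0, 35], [-29, 0, 35], [-29, 0, 35], [-29, 0, 35], [-29, 0, 35], [-29, 0, 35], [-29, 0, 35], [-29, 0, 35], [-29, 0, 35], [-29, 0, 35]], jaw=[1, 1, 1, 1, 1, 1, 1, 1, 1, 1, 1, 1])

```text
t: 2.15
tool_pos: [457.6, -11.9, 256.6]
ee_rot: [-1.393, 0.862, -0.863]
wrist_force: [0.9, -0.2, -1.1]
gripper_width: 1.002
```

>>> jog_arm(rot=[[0, 0, 0], [0, 0, 0], [0, 0, 0], [0, 0, 0], [0, 0, 0], [0, 0, 0], [0, 0, 0]], translation=[[-29, 0, 35], [-29, 0, 35], [-29, 0, 35], [-29, 0, 35], [-16, 0, 20], [0, 0, 0], [0, 0, 0]], jaw=[1, 1, 1, 1, 1, 1, 1])

```text
t: 2.85
tool_pos: [541.2, 175.7, 256.0]
ee_rot: [-1.394, 0.862, -0.862]
wrist_force: [-0.4, -0.1, -1.3]
gripper_width: 0.999
```

Run:
```python
from h import *
s=manip.get_state(); print(s["t"],s["tool_pos"].round(1),s["qd"].round(3))
im=manip.capture("wrist"); cv2.imwrite("pics/w1.png",im)
for q,z in (("groove",111),("stub_top",130),("positioner",0)):
    for r in manip.pinpoint("wrist",q)[:3]:
        print(q,np.round(r["uv"],1),round(r["conf"],2),onz("wrist",r["uv"],z,s).round(1))
np.save("s1.npy",s,allow_pickle=True)
```

```text
2.85 [541.2 175.7 256. ] [-0.025 -0.015  0.019  0.     0.    -0.003]
groove [246.9 177.1] 0.56 [542.8 179.7 111. ]
stub_top [247.7 184.2] 0.59 [542.9 178.8 130. ]
positioner [249.9 152.7] 0.89 [541.6 176.6   0. ]
```

View pics/w1.png

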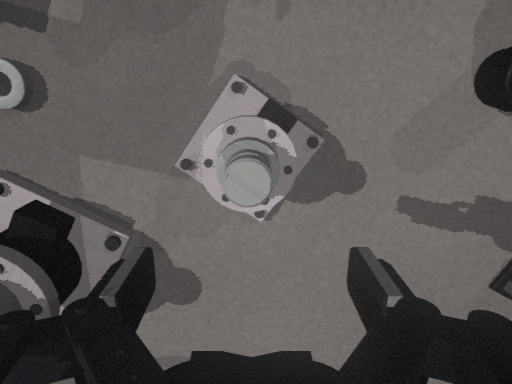

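The wrist view shows the smallest positioner, with its stub top near (248,182) and the platter around it. I'll fit the stub's top circle more accurately.

Run:
```python
from h import *
s=np.load("s1.npy",allow_pickle=True).item()
im=cv2.imread("pics/w1.png")
c=np.array([542.8,179.0])
def ring(P,r,z,n=72): 
    a=np.linspace(0,2*np.pi,n); return np.array([proj("wrist",[P[0]+r*np.cos(t),P[1]+r*np.sin(t),z],s) for t in a])
g=cv2.cvtColor(im,cv2.COLOR_BGR2GRAY).astype(float)
gb=cv2.GaussianBlur(g,(0,0),0.8)
gx=cv2.Sobel(gb,cv2.CV_64F,1,0);gy=cv2.Sobel(gb,cv2.CV_64F,0,1);gm=np.hypot(gx,gy).astype(np.float32)
def score(x,y,r,z):
    p=ring((x,y),r,z).astype(np.float32); return cv2.remap(gm,p[:,:1],p[:,1:],cv2.INTER_LINEAR).mean()
for r,z in((18,130),(20,128),(46,74),(28,92)):
    best=max((score(x,y,r,z),x,y) for x in np.arange(536,550,.5) for y in np.arange(172,187,.5)); print(r,z,best)
big=cv2.resize(im[100:240,160:340],None,fx=4.4,fy=4,interpolation=cv2.INTER_CUBIC)
big=cv2.resize(im[100:240,160:340],None,fx=4,fy=4,interpolation=cv2.INTER_CUBIC)
for r,z,col in((20,128,(0,0,255)),(46,74,(0,255,0)),(28,92,(255,0,0))):
    p=((ring(c,r,z)-[160,100]+.5)*4-.5).astype(int); cv2.polylines(big,[p],True,col,1)
cv2.imwrite("pics/w1b.png",big)
```

```text
Traceback (most recent call last):
  File "h.py", line 15, in proj
    c=cam(n); E=c["extrinsics"] if "extrinsics" in c else None
  File "h.py", line 5, in cam
    c=manip.calibration(n); return c
ValueError: time passes only in moves, steps and waits
```

```bash
cat > h.py <<'E'
from bench import manip
import cv2, numpy as np, pickle, os
from scipy.spatial.transform import Rotation as R
if not os.path.exists("cal.pkl"):
    pickle.dump({n:manip.calibration(n) for n in("scene","top","wrist")},open("cal.pkl","wb"))
CAL=pickle.load(open("cal.pkl","rb"))
def ext(n,s=None):
    c=CAL[n]
    if "extrinsics" in c: return c["extrinsics"]
    T=np.eye(4);T[:3,:3]=R.from_rotvec(s["ee_rot"]).as_matrix();T[:3,3]=s["tool_pos"]; return T@c["tool_from_camera"]
def onz(n,uv,z,state=None):
    c=CAL[n];E=ext(n,state)
    d=E[:3,:3]@np.array([(uv[0]-c["cx"])/c["fx"],-(uv[1]-c["cy"])/c["fy"],-1.0]); o=E[:3,3]
    return o+(z-o[2])/d[2]*d
def proj(n,P,state=None):
    c=CAL[n];E=ext(n,state); P=np.atleast_2d(P)
    p=(P-E[:3,3])@E[:3,:3]
    return np.stack([c["cx"]-c["fx"]*p[:,0]/p[:,2], c["cy"]+c["fy"]*p[:,1]/p[:,2]],1)
def ring(n,P,r,z,s=None,k=72):
    a=np.linspace(0,2*np.pi,k); return proj(n,np.stack([P[0]+r*np.cos(a),P[1]+r*np.sin(a),0*a+z],1),s)
def gradmag(im,sig=.8):
    g=cv2.GaussianBlur(cv2.cvtColor(im,cv2.COLOR_BGR2GRAY).astype(float),(0,0),sig)
    return np.hypot(cv2.Sobel(g,cv2.CV_64F,1,0),cv2.Sobel(g,cv2.CV_64F,0,1)).astype(np.float32)
def fit(n,gm,rz,c,w=8,st=.5,s=None):
    def sc(x,y):
        v=0
        for r,z in rz:
            p=ring(n,(x,y),r,z,s).astype(np.float32); v+=cv2.remap(gm,p[:,:1],p[:,1:],cv2.INTER_LINEAR).mean()
        return v
    return max((sc(x,y),x,y) for x in np.arange(c[0]-w,c[0]+w,st) for y in np.arange(c[1]-w,c[1]+w,st))
E
python3 - <<'E'
from h import *
s=np.load("s1.npy",allow_pickle=True).item()
im=cv2.imread("pics/w1.png"); gm=gradmag(im)
c=np.array([542.8,179.0])
for rz in([(18,130)],[(20,128)],[(46,74)],[(28,92)],[(20,128),(46,74),(28,92)]): print(rz,np.round(fit("wrist",gm,rz,c,s=s),2))
big=cv2.resize(im[100:240,160:340],None,fx=4,fy=4,interpolation=cv2.INTER_CUBIC)
for r,z,col in((20,128,(0,0,255)),(46,74,(0,255,0)),(28,92,(255,0,0))):
    p=((ring("wrist",c,r,z,s)-[160,100]+.5)*4-.5).astype(int); cv2.polylines(big,[p],True,col,1)
cv2.imwrite("pics/w1b.png",big)
E
```

```text
[(18, 130)] [ 74.79 541.8  179.5 ]
[(20, 128)] [ 81.87 541.8  181.  ]
[(46, 74)] [108.1 542.8 179.5]
[(28, 92)] [ 68.37 536.3  171.  ]
[(20, 128), (46, 74), (28, 92)] [246.59 542.8  179.  ]
```

View pics/w1b.png

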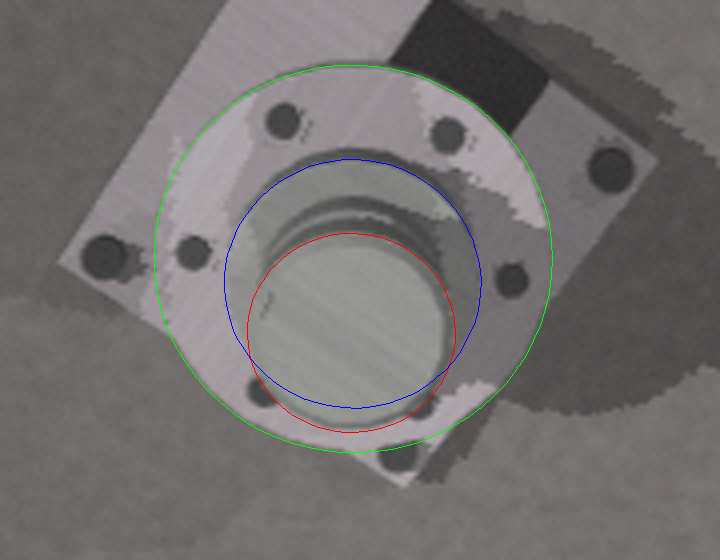

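The fit puts the stub axis at about (542.5, 179.5). The platter (green) and stub rings match the picture. Next I'll go to a view over the pliers.

>>> jog_arm(rot=[[0, 0.12, 0], [0, 0.12, 0], [0, 0.12, 0], [0, 0.12, 0], [0, 0, 0], [0, 0, 0], [0, 0, 0], [0, 0, 0], [0, 0, 0], [0, 0, 0], [0, 0, 0], [0, 0, 0]], translation=[[0, 0, 0], [0, 0, 0], [0, 0, 0], [0, 0, 0], [25, 0, 10], [45, 0, 16], [45, 0, 16], [45, 0, 16], [45, 0, 16], [45, 0, 16], [45, 0, 16], [45, 0, 16]], jaw=[1, 1, 1, 1, 1, 1, 1, 1, 1, 1, 1, 1])

```text
t: 4.25
tool_pos: [657.1, -169.3, 256.7]
ee_rot: [-1.2, 1.223, -1.224]
wrist_force: [1.4, 0.2, 0.4]
gripper_width: 1.003
```

>>> jog_arm(rot=[[0, 0, 0], [0, 0, 0], [0, 0, 0], [0, 0, 0]], translation=[[45, 0, 16], [18, 0, 8], [0, 0, 0], [0, 0, 0]], jaw=[1, 1, 1, 1])

```text
t: 4.65
tool_pos: [679.5, -230.2, 256.1]
ee_rot: [-1.2, 1.224, -1.223]
wrist_force: [-0.2, 0.2, -0.1]
gripper_width: 1.0
```

Run:
```python
from h import *
s=manip.get_state(); print(s["t"],s["tool_pos"].round(1),s["qd"].round(3)); M=R.from_rotvec(s["ee_rot"]).as_matrix(); print(np.arctan2(M[1,2],M[0,2]))
im=manip.capture("wrist"); cv2.imwrite("pics/w2.png",im)
for q,z in (("grip",52),("clip_center",35),("pliers",45),("rest",0)):
    for r in manip.pinpoint("wrist",q)[:3]:
        print(q,np.round(r["uv"],1),round(r["conf"],2),onz("wrist",r["uv"],z,s).round(1))
np.save("s2.npy",s,allow_pickle=True)
```

```text
4.65 [ 679.5 -230.2  256.1] [ 0.026 -0.015  0.013  0.002 -0.002  0.002]
-0.019326182536178963
grip [433.4 223.8] 0.62 [ 611.4 -420.9   52. ]
grip [253.  239.9] 0.57 [ 596.4 -231.2   52. ]
pliers [254.8 188.1] 0.77 [ 652.1 -234.1   45. ]
rest [253.6 220.6] 0.83 [ 596.4 -232.3    0. ]
```

View pics/w2.png

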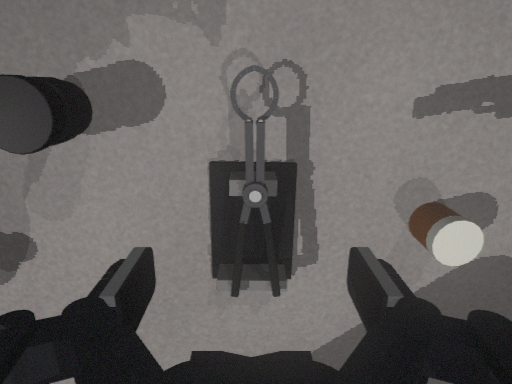

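Run:
```python
from h import *
s=np.load("s2.npy",allow_pickle=True).item()
im=cv2.imread("pics/w2.png")
x0,y0,x1,y1=205,55,305,305
def model(o,yaw):
    c,sn=np.cos(yaw),np.sin(yaw)
    return lambda P: proj("wrist",np.array(P,float)@np.array([[c,sn,0],[-sn,c,0],[0,0,1]])+[o[0],o[1],45],s)
def draw(o,yaw,name):
    big=cv2.resize(im[y0:y1,x0:x1],None,fx=4,fy=4,interpolation=cv2.INTER_CUBIC)
    big=np.clip(big.astype(float)*1.8,0,255).astype(np.uint8)
    m=model(o,yaw)
    def pl(P,col,closed=False):
        p=((m(P)-[x0,y0]+.5)*4-.5).astype(int); cv2.polylines(big,[p],closed,col,1)
    for sg in(1,-1):
        for z,col in ((14,(0,0,255)),(0,(0,120,255))):
            f=lambda x,off:[x,sg*(20-off+(-55-x)*np.tan(.12)),z]
            pl([f(-28,0),f(-122,0),f(-122,9),f(-28,9)],col,True)
    a=np.linspace(0,2*np.pi,60)
    pl(np.stack([13*np.cos(a),13*np.sin(a),0*a+14],1),(0,255,0))
    pl(np.stack([95+23.5*np.cos(a),18.5*np.sin(a),0*a-8],1),(255,255,0))
    pl([[-122,0,14],[120,0,14]],(255,0,255))
    pl([[73,-8,14],[73,8,14]],(0,255,0))
    # split side by side: rotate for size limit
    big=cv2.rotate(big,cv2.ROTATE_90_CLOCKWISE); cv2.imwrite(name,cv2.resize(big,(800,int(big.shape[0]*.8)))if big.shape[1]>800 else big)
draw((651,-232.5),-0.02,"pics/w2b.png")
```

```text
(no output)
```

View pics/w2b.png

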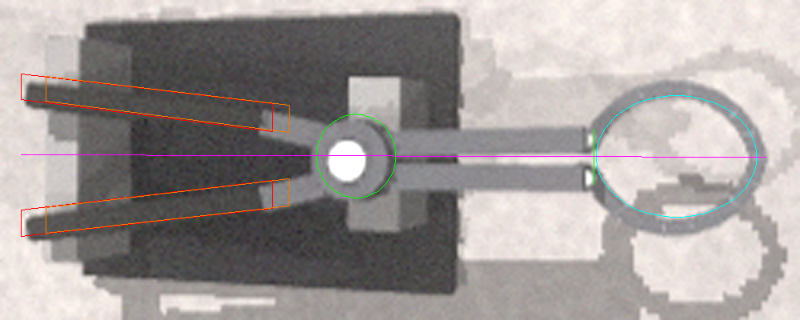

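The pliers fit the model. The clip ring is at image (255,94) and the pivot at (255,197). That puts the grip at about (596.3, -232.1) with the pliers' yaw near -0.015. I'll descend in stages.

>>> jog_arm(rot=[[0, 0, 0], [0, 0, 0], [0, 0, 0], [0, 0, 0], [0, 0, 0], [0, 0, 0], [0, 0, 0], [0, 0, 0], [0, 0, 0]], translation=[[0.5, 8, -10], [1, 16, -20], [1, 16, -20], [1, 20, -20], [0, 25, -13], [0, 25, 0], [0, 25, 0], [0, 15, 0], [0, 0, 0]], jaw=[1, 1, 1, 1, 1, 1, 1, 1, 1], newtons=28)

```text
t: 5.8
tool_pos: [596.3, -231.1, 104.6]
ee_rot: [-1.202, 1.225, -1.22]
wrist_force: [-0.9, 0.3, -0.5]
gripper_width: 0.996
```

Run:
```python
from h import *
s=manip.get_state(); print(s["t"],s["tool_pos"].round(1),s["wrist_force"].round(1))
im=manip.capture("wrist"); im2=manip.capture("scene")
a=cv2.resize(im2[140:260,110:260],None,fx=4,fy=4); cv2.imwrite("pics/w3.png",im); cv2.imwrite("pics/s3.png",a)
```

```text
5.8 [ 596.3 -231.1  104.6] [-0.9  0.3 -0.5]
```

View pics/w3.png

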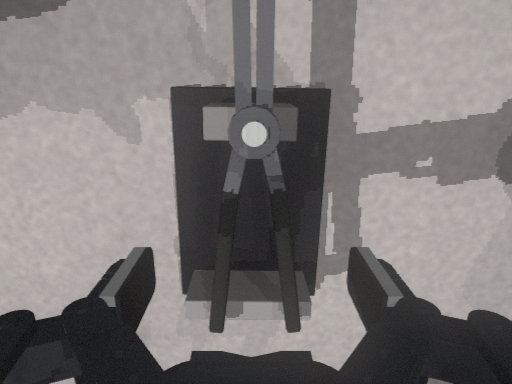

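View pics/s3.png

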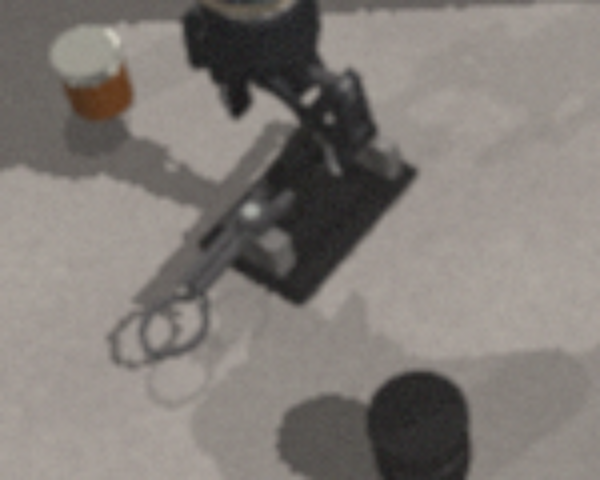

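The wrist view shows the pliers centred between the open fingers, pivot at (254,133). I'll check against the model from this closer view.

Run:
```python
from h import *
s=manip.get_state(); im=cv2.imread("pics/w3.png"); np.save("s3.npy",s,allow_pickle=True)
x0,y0,x1,y1=160,70,350,345
o=(651.3,-233.0);yaw=-0.015
c,sn=np.cos(yaw),np.sin(yaw)
big=cv2.resize(im[y0:y1,x0:x1],None,fx=2.9,fy=2.9,interpolation=cv2.INTER_CUBIC); big=np.clip(big*1.8,0,255).astype(np.uint8)
def pl(P,col,cl=False):
    P=np.array(P,float)@np.array([[c,sn,0],[-sn,c,0],[0,0,1]])+[o[0],o[1],45]
    p=((proj("wrist",P,s)-[x0,y0]+.5)*2.9-.5).astype(int); cv2.polylines(big,[p],cl,col,1)
for sg in(1,-1):
    f=lambda x,off,z=14:[x,sg*(20-off+(-55-x)*np.tan(.12)),z]
    pl([f(-28,0),f(-122,0),f(-122,9),f(-28,9)],(0,0,255),True)
a=np.linspace(0,2*np.pi,60)
for z in (14,18): pl(np.stack([13*np.cos(a),13*np.sin(a),0*a+z],1),(0,255,0))
pl([[-122,0,14],[60,0,14]],(255,0,255))
big=cv2.rotate(big,cv2.ROTATE_90_CLOCKWISE);cv2.imwrite("pics/w3b.png",big); print(big.shape)
```

```text
(551, 798, 3)
```

View pics/w3b.png

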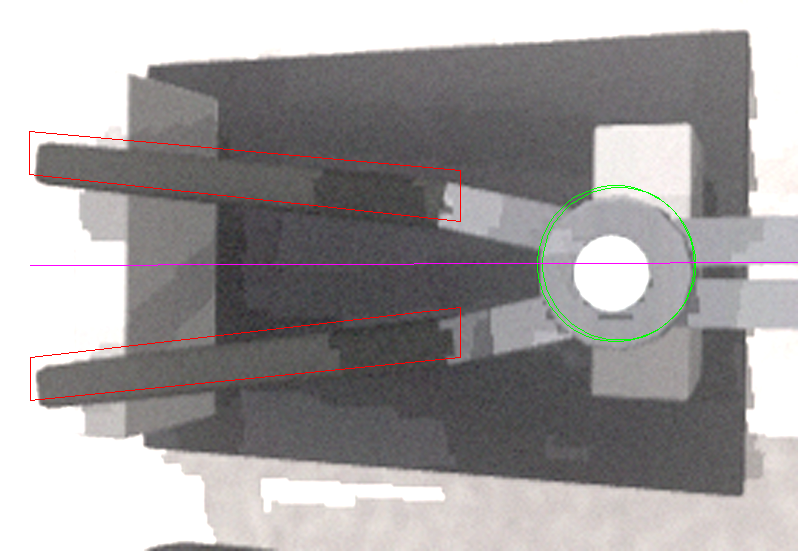

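>>> jog_arm(rot=[[0, 0, 0], [0, 0, 0], [0, 0, 0], [0, 0, 0], [0, 0, 0]], translation=[[1, 10, 0], [1, 15, 0], [0, 15, 0], [0, 8.5, 0], [0, 0, 0]], jaw=[1, 1, 1, 1, 1])

```text
t: 6.4
tool_pos: [596.2, -233.5, 55.9]
ee_rot: [-1.202, 1.225, -1.22]
wrist_force: [0.4, 0.3, -0.4]
gripper_width: 0.997
```

>>> jog_arm(rot=[[0, 0, 0], [0, 0, 0], [0, 0, 0], [0, 0, 0], [0, 0, 0], [0, 0, 0], [0, 0, 0], [0, 0, 0], [0, 0, 0], [0, 0, 0]], translation=[[0, 0, 0], [0, 0, 0], [0, 0, 0], [0, 0, 0], [0, 0, 0], [0, 0, 0], [0, 0, 0], [0, 0, 0], [0, 0, 0], [0, 0, 0]], jaw=[0.2, 0.2, 0.2, 0.2, 0.2, 0.2, 0.2, 0.2, 0.2, 0.2], newtons=28)

```text
t: 7.4
tool_pos: [597.5, -234.3, 59.5]
ee_rot: [-1.201, 1.221, -1.224]
wrist_force: [-4.4, 0.6, 12.0]
gripper_width: 0.294
```

Run:
```python
from h import *
s=manip.get_state(); print(s["t"],s["tool_pos"].round(1),s["wrist_force"].round(1),s["torque"].round(2),s["gripper_width"]); M=R.from_rotvec(s["ee_rot"]).as_matrix();print(M.round(4))
im=manip.capture("wrist"); cv2.imwrite("pics/w4.png",im); np.save("s4.npy",s,allow_pickle=True)
```

```text
7.4 [ 597.5 -234.3   59.5] [-4.4  0.6 12. ] [0.06 0.59 0.26] 0.2940103182670177
[[-0.0177  0.0014  0.9998]
 [-0.9998 -0.0011 -0.0176]
 [ 0.0011 -1.      0.0015]]
```

View pics/w4.png

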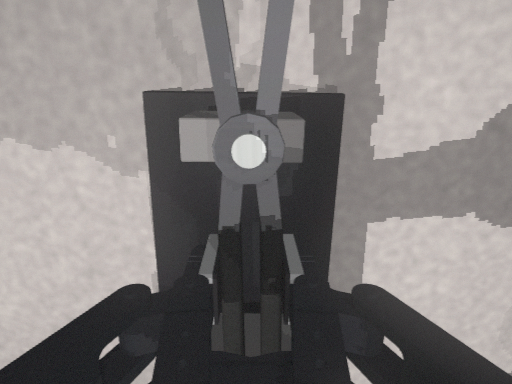

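Grasp result: opening 0.294, or about 25 mm, so the handles are home and parallel in the wrist view. The clip spread is out of that view. The pads' swing pressed down with 12 N. I'll lift.

>>> jog_arm(rot=[[0, 0, 0], [0, 0, 0], [0, 0, 0], [0, 0, 0], [0, 0, 0], [0, 0, 0], [0, 0, 0], [0, 0, 0], [0, 0, 0], [0, 0, 0]], translation=[[0, -4, 0], [0, -6, 0], [0, -12, 0], [0, -20, 0], [0, -25, 0], [0, -25, 0], [0, -25, 0], [0, -15, 0], [0, 0, 0], [0, 0, 0]], jaw=[0.2, 0.2, 0.2, 0.2, 0.2, 0.2, 0.2, 0.2, 0.2, 0.2], newtons=29)

```text
t: 8.45
tool_pos: [596.7, -233.7, 189.1]
ee_rot: [-1.201, 1.223, -1.222]
wrist_force: [-0.6, -0.6, -3.5]
gripper_width: 0.293
```

```bash
python3 - <<'E'
from h import *
s=manip.get_state(); print(s["t"],s["tool_pos"].round(1),s["wrist_force"].round(1),s["torque"].round(2),s["gripper_width"]); M=R.from_rotvec(s["ee_rot"]).as_matrix();print(M.round(4))
for n in("wrist","scene","top"):
    im=manip.capture(n); cv2.imwrite(f"pics/{n}5.png",im)
np.save("s5.npy",s,allow_pickle=True)
for n in("scene","top"):
    for q,z in(("clip_center",s["tool_pos"][2]-24.5),("pliers",s["tool_pos"][2]-14.5)):
        for r in manip.pinpoint(n,q)[:2]: print(n,q,np.round(r["uv"],1),round(r["conf"],2),onz(n,r["uv"],z).round(1))
E
python3 - <<'E'
import cv2,numpy as np
a=cv2.imread("pics/scene5.png")[100:260,90:260]; b=cv2.imread("pics/top5.png")[90:250,260:400]
cv2.imwrite("pics/c5.png",np.hstack([cv2.resize(a,None,fx=2.5,fy=2.5),cv2.resize(b,None,fx=2.5,fy=2.5)]))
E
```

```text
8.45 [ 596.7 -233.7  189.1] [-0.6 -0.6 -3.5] [-0.    0.08  0.02] 0.292707713739213
[[-1.820e-02 -8.000e-04  9.998e-01]
 [-9.998e-01  4.000e-04 -1.820e-02]
 [-4.000e-04 -1.000e+00 -8.000e-04]]
scene clip_center [145.1 196.4] 0.56 [ 746.4 -226.4  164.6]
scene pliers [165.8 170.3] 0.97 [ 655.9 -228.4  174.6]
top clip_center [331.1 130.8] 0.5 [ 734.7 -237.6  164.6]
```

View pics/c5.png

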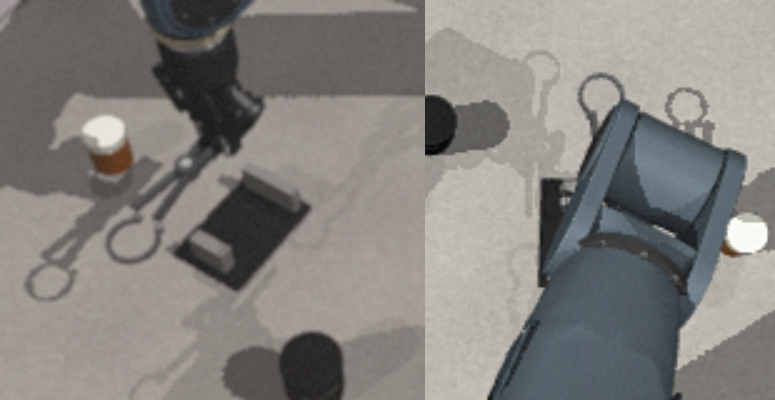

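View pics/wrist5.png

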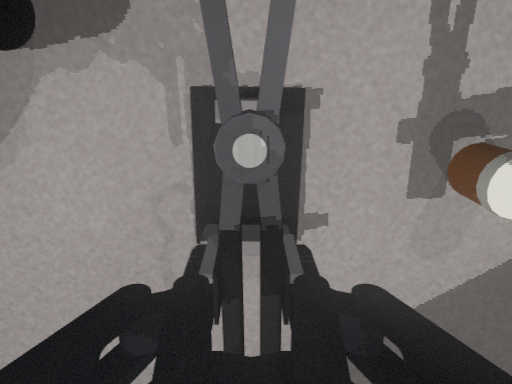

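Run:
```python
from h import *
s=np.load("s5.npy",allow_pickle=True).item()
P=s["tool_pos"]
w3=np.load("s3.npy",allow_pickle=True).item()
for n in("top","scene"):
    gm=gradmag(cv2.imread(f"pics/{n}5.png"),.6)
    for z in (155,160,165,170,175):
        print(n,z,np.round(fit(n,gm,[(28,z),(23,z)],(745,-235),12,.5),2))
# pivot from wrist
print(onz("wrist",(249.5,148),P[2]-14.5+14,s).round(1), onz("wrist",(249.5,148),P[2]-14.5+16,s).round(1), P.round(1))
# stub in top/scene initial
c=(542.5,179.5)
for n in("top","scene"):
    gm=gradmag(cv2.imread(f"pics/{n}0.png"),.6)
    for rz in([(46,74)],[(18,130)],[(20,128)]): print(n,rz,np.round(fit(n,gm,rz,c,10,.5),2))
```

```text
top 155 [ 436.57  746.5  -236.  ]
top 160 [ 435.06  745.   -235.  ]
top 165 [ 433.21  743.5  -234.  ]
top 170 [ 431.33  742.   -233.  ]
top 175 [ 428.61  740.5  -232.  ]
scene 155 [ 293.26  744.   -238.5 ]
scene 160 [ 294.59  746.   -235.5 ]
scene 165 [ 295.44  748.   -232.  ]
scene 170 [ 295.34  750.   -229.  ]
scene 175 [ 295.17  752.   -225.5 ]
[ 651.4 -234.5  188.6] [ 651.8 -234.5  190.6] [ 596.7 -233.7  189.1]
top [(46, 74)] [210.09 544.5  183.5 ]
top [(18, 130)] [178.82 542.5  178.5 ]
top [(20, 128)] [193.27 543.5  181.  ]
scene [(46, 74)] [167.97 547.5  185.  ]
scene [(18, 130)] [146.81 545.   181.  ]
scene [(20, 128)] [141.32 543.5  181.  ]
```

Run:
```python
from h import *
for k,f,zb in((2,"w2",45),(3,"w3",45),(4,"w4",45),(5,"wrist5",None)):
    s=np.load(f"s{k}.npy",allow_pickle=True).item(); P=s["tool_pos"]
    if zb is None: zb=P[2]-14.5
    gm=gradmag(cv2.imread(f"pics/{f}.png"),.8)
    M=R.from_rotvec(s["ee_rot"]).as_matrix()
    for dz in(13,14,15,16):
        v=fit("wrist",gm,[(13,zb+dz)],(651.5,-234),4,.25,s)
        d=np.array([v[1],v[2],zb+dz])-P
        print(k,dz,np.round(v,2),"tool",(M.T@d).round(1))
```

```text
2 13 [  74.13  654.5  -230.25] tool [  0.6 198.1 -24.9]
2 14 [  74.07  655.   -230.25] tool [  0.6 197.1 -24.4]
2 15 [  73.92  655.25 -230.25] tool [  0.6 196.1 -24.2]
2 16 [  72.6   655.25 -230.25] tool [  0.6 195.1 -24.2]
3 13 [  64.53  650.5  -234.25] tool [ 1.4 49.2 52.9]
3 14 [  63.4   650.5  -234.25] tool [ 1.4 48.2 52.9]
3 15 [  61.93  650.75 -234.25] tool [ 1.4 47.2 53.2]
3 16 [  59.78  651.   -234.25] tool [ 1.4 46.2 53.5]
4 13 [  66.34  651.25 -234.25] tool [-1.   1.6 53.7]
4 14 [  62.04  651.5  -234.25] tool [-1.   0.6 54. ]
4 15 [  56.29  652.   -234.75] tool [-0.5 -0.4 54.5]
4 16 [  54.76  652.25 -234.75] tool [-0.5 -1.4 54.7]
5 13 [  62.38  650.5  -234.25] tool [-0.5  1.5 53.8]
5 14 [  56.11  650.75 -234.25] tool [-0.5  0.5 54.1]
5 15 [  54.61  651.75 -234.5 ] tool [-0.2 -0.5 55.1]
5 16 [  52.69  652.   -234.5 ] tool [-0.3 -1.5 55.3]
```

The pliers are held and the circlip has spread round. It looks like about 149–150 mm ahead of the TCP. I'll carry it to a hover above the stub with the clip at z ≈ 165.

>>> jog_arm(rot=[[0, 0, 0], [0, 0, 0], [0, 0, 0], [0, 0, 0], [0, 0, 0], [0, 0, 0], [0, 0, 0], [0, 0, 0], [0, 0, 0], [0, 0, 0], [0, 0, 0], [0, 0, 0]], translation=[[-15, 0, -8.4], [-35, 0, -19.6], [-35, 0, -19.6], [-35, 0, -19.6], [-35, 0, -19.6], [-35, 0, -19.6], [-35, 0, -19.6], [-35, 0, -19.6], [-35, 0, -19.6], [-35, 0, -19.6], [-20, 0, -11.2], [-8.3, 0, -5.2]], jaw=[0.2, 0.2, 0.2, 0.2, 0.2, 0.2, 0.2, 0.2, 0.2, 0.2, 0.2, 0.2])

```text
t: 10.0
tool_pos: [401.5, 129.4, 189.9]
ee_rot: [-1.201, 1.221, -1.221]
wrist_force: [-0.3, 1.0, -3.8]
gripper_width: 0.295
```

>>> jog_arm(rot=[[0, -0.04, 0], [0, -0.08, 0], [0, -0.09, 0], [0, -0.08, 0], [0, -0.05, 0], [0, -0.028, 0], [0, 0, 0], [0, 0, 0], [0, 0, 0]], translation=[[0, 0, 0], [0, 0, 0], [0, 0, 0], [0, 0, 0], [0, 0, 0], [0, 0, 0], [0, 0, 0], [0, 0, 0], [0, 0, 0]], jaw=[0.2, 0.2, 0.2, 0.2, 0.2, 0.2, 0.2, 0.2, 0.2])

```text
t: 10.9
tool_pos: [402.5, 127.9, 189.8]
ee_rot: [-1.354, 0.948, -0.948]
wrist_force: [-0.1, 0.3, -3.2]
gripper_width: 0.293
```

```bash
cat > look.py <<'E'
from h import *
import sys
k=sys.argv[1]; off=float(sys.argv[2]) if len(sys.argv)>2 else 149.5
s=manip.get_state(); P=s["tool_pos"]; print(s["t"],P.round(1),s["wrist_force"].round(1),s["torque"].round(2),round(s["gripper_width"],3)); M=R.from_rotvec(s["ee_rot"]).as_matrix();print("toolz",M[:,2].round(4),"toolx z",M[2,0].round(4))
c=P+off*M[:,2]; c[2]=(P+off*M[:,2])[2]-24.5; print("clip est",c.round(1))
np.save(f"s{k}.npy",s,allow_pickle=True)
out=[]
for n in("scene","top"):
    im=manip.capture(n); cv2.imwrite(f"pics/{n}{k}.png",im)
    gm=gradmag(im,.6)
    v=fit(n,gm,[(23,c[2]+2),(28,c[2]+2)],c[:2],10,.5); print(n,"clip",np.round(v,1))
    for r,z in((18,130),(20,128)): print(n,"stub",r,np.round(fit(n,gm,[(r,z)],(542.5,180),8,.5),1))
    u=proj(n,c)[0].astype(int); x0,y0=u[0]-32,u[1]-38
    big=cv2.resize(im[y0:y0+76,x0:x0+64],None,fx=6,fy=6,interpolation=cv2.INTER_CUBIC)
    for (x,y,r,z,col) in((v[1],v[2],23,c[2]+2,(0,0,255)),(v[1],v[2],28,c[2]+2,(0,0,255))):
        p=((ring(n,(x,y),r,z)-[x0,y0]+.5)*6-.5).astype(int); cv2.polylines(big,[p],True,col,1)
    out.append(big); out.append(cv2.resize(im[y0:y0+76,x0:x0+64],None,fx=6,fy=6,interpolation=cv2.INTER_CUBIC))
o=np.hstack([out[0],out[2]]); cv2.imwrite(f"pics/c{k}.png",o)
E
python3 look.py 6
```

```text
10.9 [402.5 127.9 189.8] [-0.1  0.3 -3.2] [ 0.01 -0.05  0.  ] 0.293
toolz [0.9398 0.3419 0.    ] toolx z 0.0
clip est [542.9 179.  165.3]
scene clip [298.1 545.4 181. ]
scene stub 18 [131.5 550.  174. ]
scene stub 20 [129.1 546.  175. ]
top clip [508.9 540.9 179.5]
top stub 18 [202.3 548.  181.5]
top stub 20 [231.1 541.  187.5]
```

View pics/c6.png

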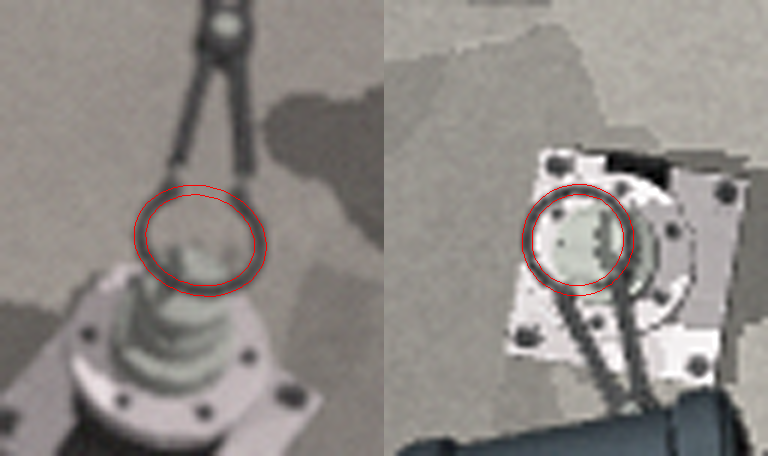

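The scene view shows the clip ring over the stub, and both cameras place clip and stub within about 1–2 mm of each other. I'll lower to just above the stub top (clip z ≈ 141) and compare again.

>>> jog_arm(rot=[[0, 0, 0], [0, 0, 0], [0, 0, 0], [0, 0, 0], [0, 0, 0]], translation=[[0, 6, 0], [0, 10, 0], [0, 8, 0], [0, 0, 0], [0, 0, 0]], jaw=[0.2, 0.2, 0.2, 0.2, 0.2])

```text
t: 11.5
tool_pos: [402.3, 128.0, 165.5]
ee_rot: [-1.355, 0.948, -0.947]
wrist_force: [-0.4, -0.6, -3.2]
gripper_width: 0.29
```

```bash
python3 look.py 7
python3 - <<'E'
from h import *
# accurate stub in initial pics; sub-pixel combos
for n in("top","scene"):
    gm=gradmag(cv2.imread(f"pics/{n}0.png"),.6)
    for rz in([(18,130)],[(20,128)],[(18,130),(20,128),(46,74)],[(46,74)],[(46,62),(46,74)],[(28,92),(20,128)]): print(n,rz,np.round(fit(n,gm,rz,(543,180.5),6,.25),2))
im=[cv2.imread(f"pics/{n}0.png") for n in("scene","top")]
out=[]
for n,i in zip(("scene","top"),im):
    u=proj(n,[543,180,111])[0].astype(int); x0,y0=u[0]-32,u[1]-38
    b=cv2.resize(i[y0:y0+76,x0:x0+64],None,fx=6,fy=6,interpolation=cv2.INTER_CUBIC)
    for r,z,col in((18,130,(0,0,255)),(20,128,(0,0,255)),(46,74,(0,255,0)),(28,92,(255,0,0))):
        cv2.polylines(b,[((ring(n,(543,180),r,z)-[x0,y0]+.5)*6-.5).astype(int)],True,col,1)
    out.append(b)
cv2.imwrite("pics/init_stub.png",np.hstack(out))
E
```

```text
11.5 [402.3 128.  165.5] [-0.4 -0.6 -3.2] [-0.01 -0.01  0.05] 0.29
toolz [ 9.394e-01  3.427e-01 -7.000e-04] toolx z -0.0001
clip est [542.7 179.2 140.9]
scene clip [283.2 544.7 181.2]
scene stub 18 [145.2 541.5 175. ]
scene stub 20 [152.2 540.5 172. ]
top clip [510.6 540.7 180.2]
top stub 18 [229.5 545.5 180. ]
top stub 20 [254.  544.5 181. ]
top [(18, 130)] [179.08 542.5  178.75]
top [(20, 128)] [193.61 544.   180.75]
top [(18, 130), (20, 128), (46, 74)] [568.16 543.75 180.5 ]
top [(46, 74)] [210.39 544.25 183.25]
top [(46, 62), (46, 74)] [421.36 545.25 183.5 ]
top [(28, 92), (20, 128)] [315.18 543.25 181.  ]
scene [(18, 130)] [147.05 545.25 181.  ]
scene [(20, 128)] [141.32 543.5  181.  ]
scene [(18, 130), (20, 128), (46, 74)] [448.74 544.5  181.  ]
scene [(46, 74)] [167.97 547.5  185.  ]
scene [(46, 62), (46, 74)] [299.64 542.5  181.  ]
scene [(28, 92), (20, 128)] [228.34 543.5  182.  ]
```

View pics/c7.png

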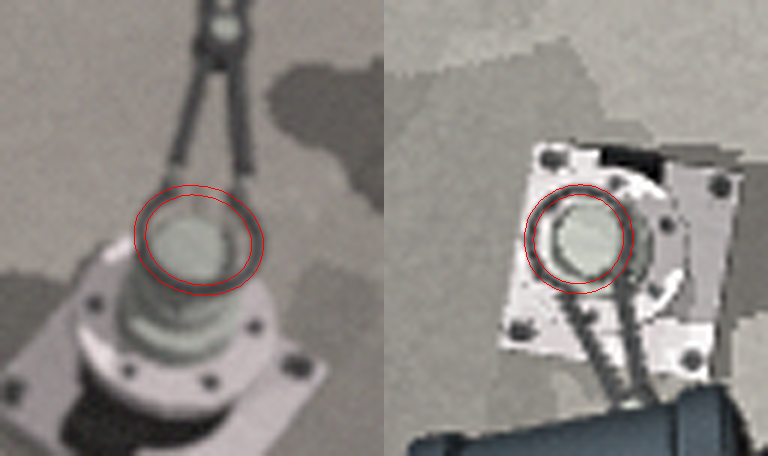

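View pics/init_stub.png

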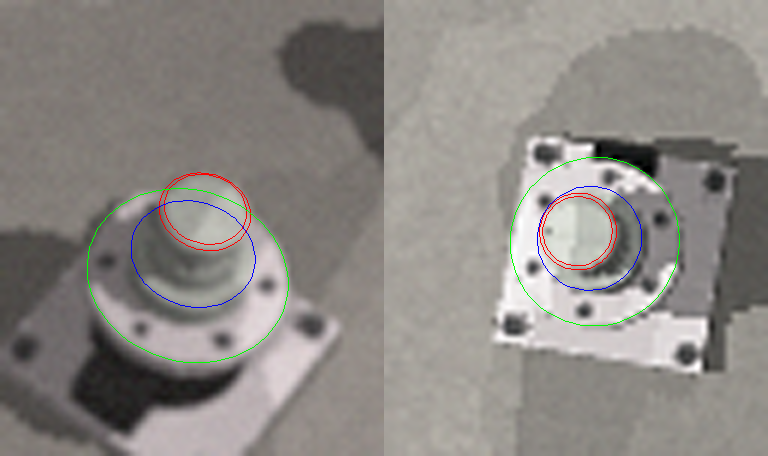

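Run:
```python
from h import *
def z(n,k,rings,sc=11):
    i=cv2.imread(f"pics/{n}{k}.png"); u=proj(n,[543,180,132])[0].astype(int); x0,y0=u[0]-17,u[1]-17
    b=cv2.resize(i[y0:y0+34,x0:x0+34],None,fx=sc,fy=sc,interpolation=cv2.INTER_NEAREST)
    for c,r,zz,col in rings: cv2.polylines(b,[((ring(n,c,r,zz)-[x0,y0]+.5)*sc-.5).astype(int)],True,col,1)
    return b
cS=(545.0,181.0);cT=(543.2,179.7)
t=lambda c:[(c,18,130,(0,0,255)),(c,20,128,(0,255,255))]
zc=142.9
o1=np.hstack([z("top",0,t(cT)),z("top",7,t(cT)+[((540.7,180.2),23,zc,(0,255,0)),((540.7,180.2),28,zc,(0,255,0))])])
o2=np.hstack([z("scene",0,t(cS)),z("scene",7,t(cS)+[((544.7,181.2),23,zc,(0,255,0)),((544.7,181.2),28,zc,(0,255,0))])])
cv2.imwrite("pics/z7t.png",o1);cv2.imwrite("pics/z7s.png",o2)
```

```text
(no output)
```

View pics/z7t.png

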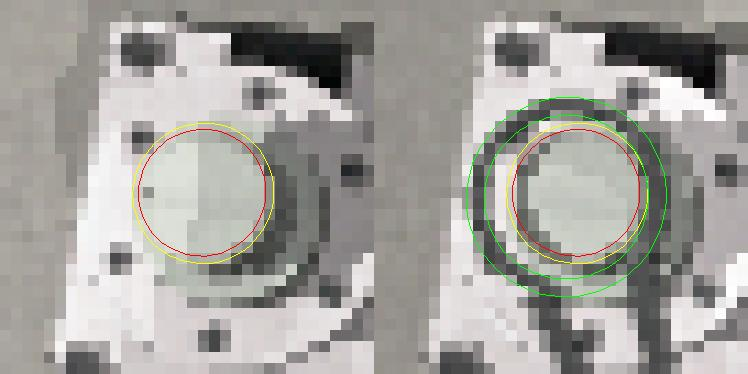

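View pics/z7s.png

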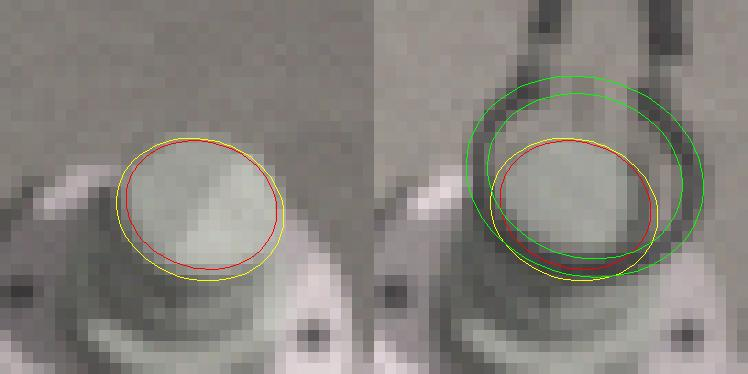

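Ring against stub in the zooms: the top view shows the ring about 1.5–2.5 mm short in x, and the scene view shows it centred. I'll nudge about 1 mm forward, then lower gently while watching the force.

>>> jog_arm(rot=[[0, 0, 0], [0, 0, 0], [0, 0, 0], [0, 0, 0], [0, 0, 0], [0, 0, 0], [0, 0, 0]], translation=[[0.4, 0, 1], [0, 0, 0], [0, 2, 0], [0, 3, 0], [0, 3, 0], [0, 3, 0], [0, 0, 0]], jaw=[0.2, 0.2, 0.2, 0.2, 0.2, 0.2, 0.2])

```text
t: 12.3
tool_pos: [403.2, 127.9, 154.3]
ee_rot: [-1.355, 0.948, -0.947]
wrist_force: [0.7, -1.2, -2.3]
gripper_width: 0.292
```

>>> jog_arm(rot=[[0, 0, 0], [0, 0, 0], [0, 0, 0], [0, 0, 0]], translation=[[0, 1.5, 0], [0, 1.5, 0], [0, 1, 0], [0, 0, 0]], jaw=[0.2, 0.2, 0.2, 0.2])

```text
t: 12.7
tool_pos: [403.4, 128.0, 150.7]
ee_rot: [-1.355, 0.948, -0.948]
wrist_force: [-0.1, 0.2, -3.4]
gripper_width: 0.294
```

```bash
cat > zoom.py <<'E'
from h import *
import sys
k=sys.argv[1]
s=np.load(f"s{k}.npy",allow_pickle=True).item(); P=s["tool_pos"]; M=R.from_rotvec(s["ee_rot"]).as_matrix()
c=P+150*M[:,2]; zc=c[2]-24.5+2
sc=11
for n,cS in(("top",(543.2,179.7)),("scene",(545.0,181.0))):
    i=cv2.imread(f"pics/{n}{k}.png"); gm=gradmag(i,.6)
    v=fit(n,gm,[(23,zc),(28,zc)],c[:2],6,.25); w=fit(n,gm,[(28,zc)],c[:2],6,.25); print(n,"clip-stub",np.round([v[1]-cS[0],v[2]-cS[1]],2),"outer only",np.round([w[1]-cS[0],w[2]-cS[1]],2),"zc",zc.round(1))
    u=proj(n,[543,180,120])[0].astype(int); x0,y0=u[0]-17,u[1]-17
    b=cv2.resize(i[y0:y0+34,x0:x0+34],None,fx=sc,fy=sc,interpolation=cv2.INTER_NEAREST); b=np.clip(b*1.3,0,255).astype(np.uint8); a=b.copy()
    for cc,r,zz,col in((cS,18,130,(0,0,255)),(cS,20,128,(0,255,255)),(v[1:],23,zc,(0,255,0)),(v[1:],28,zc,(0,255,0))):
        cv2.polylines(b,[((ring(n,cc,r,zz)-[x0,y0]+.5)*sc-.5).astype(int)],True,col,1)
    cv2.imwrite(f"pics/z{k}{n[0]}.png",np.hstack([a,b]))
a=cv2.imread(f"pics/z{k}t.png");b=cv2.imread(f"pics/z{k}s.png"); cv2.imwrite(f"pics/z{k}.png",cv2.resize(np.vstack([a,b]),None,fx=.8,fy=.8,interpolation=cv2.INTER_AREA))
E
python3 look.py 8; python3 zoom.py 8;python3 zoom.py 7|grep clip
```

```text
12.7 [403.4 128.  150.7] [-0.1  0.2 -3.4] [-0.04  0.07  0.01] 0.294
toolz [ 9.394e-01  3.427e-01 -1.000e-04] toolx z -0.0
clip est [543.9 179.2 126.2]
scene clip [288.8 539.9 181.2]
scene stub 18 [174.9 545.5 183. ]
scene stub 20 [208.4 544.  182. ]
top clip [533.8 544.4 185.7]
top stub 18 [229.8 544.5 179. ]
top stub 20 [300.9 542.5 181.5]
top clip-stub [0.89 5.42] outer only [-0.86  0.67] zc 128.2
scene clip-stub [-4.91  0.37] outer only [5.09 0.62] zc 128.2
top clip-stub [-2.48  0.43] outer only [-1.73  0.43] zc 142.9
scene clip-stub [-0.28 -0.12] outer only [0.97 0.38] zc 142.9
```

View pics/z8.png

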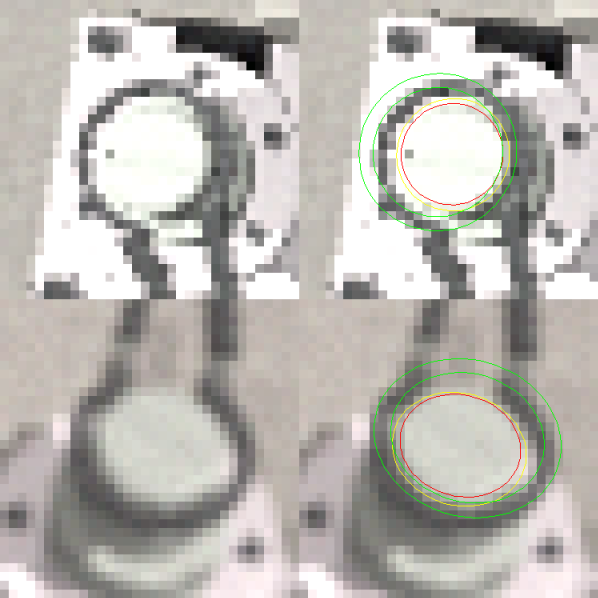

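No contact force; Fz is only the pliers' weight. The ring is round the stub top in both views. The automatic ring fit grabbed other edges here, so I'll overlay the ring where it would be if perfectly concentric and compare.

```bash
cat > ov.py <<'E'
from h import *
import sys
k=sys.argv[1]; s=np.load(f"s{k}.npy",allow_pickle=True).item(); P=s["tool_pos"]; M=R.from_rotvec(s["ee_rot"]).as_matrix()
zc=(P+150*M[:,2])[2]-24.5; sc=16
rows=[]
for n,cS in(("top",(543.2,179.7)),("scene",(544.6,181.0))):
    i=cv2.imread(f"pics/{n}{k}.png"); gm=gradmag(i,.6)
    # restricted fit
    for rz in([(28,zc)],[(28,zc-2)],[(28,zc+2)],[(23,zc+2)],[(28,zc),(23,zc+2)]):
        w=fit(n,gm,rz,cS,3.3,.25); print(n,rz,np.round([w[1]-cS[0],w[2]-cS[1]],2),round(w[0]))
    u=proj(n,[543,180,zc])[0].astype(int); x0,y0=u[0]-12,u[1]-12
    b=cv2.resize(i[y0:y0+24,x0:x0+24],None,fx=sc,fy=sc,interpolation=cv2.INTER_CUBIC); b=np.clip(b*1.2,0,255).astype(np.uint8); a=b.copy()
    for r,zz,col in((18,130,(0,0,255)),(28,zc+2,(0,255,0)),(28,zc-2,(0,255,0)),(23,zc+2,(255,255,0))):
        cv2.polylines(b,[((ring(n,cS,r,zz)-[x0,y0]+.5)*sc-.5).astype(int)],True,col,1)
    rows.append(np.hstack([a,b]))
cv2.imwrite(f"pics/o{k}.png",cv2.resize(np.vstack(rows),(600,600),interpolation=cv2.INTER_AREA))
E
python3 ov.py 8
```

```text
top [(28, np.float64(126.17379097142475))] [-0.55  0.95] 271
top [(28, np.float64(124.17379097142475))] [-0.3   1.45] 271
top [(28, np.float64(128.17379097142475))] [-0.8  0.7] 272
top [(23, np.float64(128.17379097142475))] [2.95 3.2 ] 299
top [(28, np.float64(126.17379097142475)), (23, np.float64(128.17379097142475))] [1.2 3.2] 501
scene [(28, np.float64(126.17379097142475))] [3.2  0.45] 148
scene [(28, np.float64(124.17379097142475))] [ 3.2  -0.05] 151
scene [(28, np.float64(128.17379097142475))] [2.45 0.45] 148
scene [(23, np.float64(128.17379097142475))] [-0.55 -3.3 ] 167
scene [(28, np.float64(126.17379097142475)), (23, np.float64(128.17379097142475))] [ 0.45 -0.3 ] 289
```

View pics/o8.png

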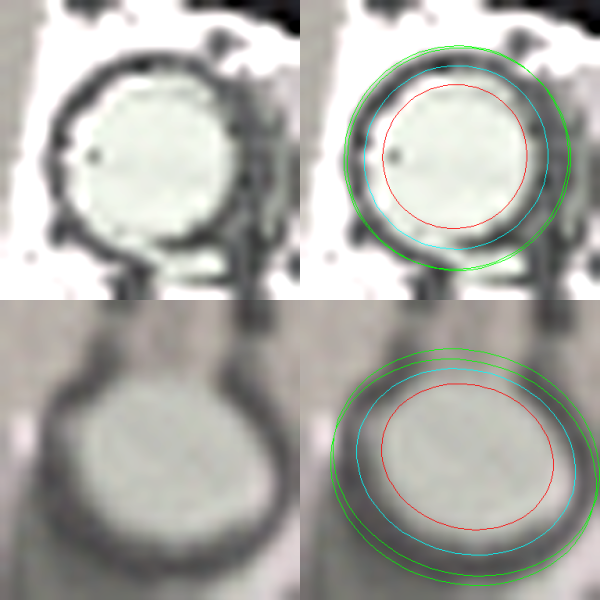

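Both views show the ring concentric within about 0.5–1 mm. I'll make a small correction, then go down slowly to groove level.

>>> jog_arm(rot=[[0, 0, 0], [0, 0, 0], [0, 0, 0], [0, 0, 0], [0, 0, 0], [0, 0, 0]], translation=[[0.4, 0, 0.4], [0, 1.5, 0], [0, 2, 0], [0, 2, 0], [0, 1.5, 0], [0, 0, 0]], jaw=[0.2, 0.2, 0.2, 0.2, 0.2, 0.2])

```text
t: 13.4
tool_pos: [403.8, 127.7, 143.5]
ee_rot: [-1.355, 0.948, -0.947]
wrist_force: [0.3, 0.8, -3.0]
gripper_width: 0.29
```

>>> jog_arm(rot=[[0, 0, 0], [0, 0, 0], [0, 0, 0], [0, 0, 0], [0, 0, 0], [0, 0, 0], [0, 0, 0]], translation=[[0, 1.5, 0], [0, 2, 0], [0, 2, 0], [0, 1.5, 0], [0, 1, 0], [0, 0, 0], [0, 0, 0]], jaw=[0.2, 0.2, 0.2, 0.2, 0.2, 0.2, 0.2])

```text
t: 14.1
tool_pos: [404.0, 127.7, 135.8]
ee_rot: [-1.355, 0.948, -0.948]
wrist_force: [0.3, 0.0, -3.4]
gripper_width: 0.286
```

```bash
python3 look.py 9 >/tmp/l; head -3 /tmp/l; python3 ov.py 9
python3 - <<'E'
from h import *
s=manip.get_state(); im=manip.capture("wrist"); cv2.imwrite("pics/wrist9.png",im)
gm=gradmag(im,.8); P=s["tool_pos"]; M=R.from_rotvec(s["ee_rot"]).as_matrix()
s5=np.load("s5.npy",allow_pickle=True).item()
a=cv2.imread("pics/wrist5.png"); d=np.hstack([a[90:250,180:320],im[90:250,180:320]]); cv2.imwrite("pics/wcmp.png",cv2.resize(d,None,fx=2.8,fy=2.8))
for z in(13,14,15):
    v=fit("wrist",gm,[(13,P[2]-14.5+z)],(P+55*M[:,2])[:2],4,.25,s); d=np.array([v[1],v[2],P[2]-14.5+z])-P; print(z,(M.T@d).round(1))
E
```

```text
14.1 [404.  127.7 135.8] [ 0.3  0.  -3.4] [ 0.02  0.03 -0.05] 0.286
toolz [ 0.9395  0.3426 -0.    ] toolx z -0.0
clip est [544.4 178.9 111.3]
top [(28, np.float64(111.29625896606728))] [-0.3   0.95] 290
top [(28, np.float64(109.29625896606728))] [-0.05  1.45] 289
top [(28, np.float64(113.29625896606728))] [-0.3   0.45] 290
top [(23, np.float64(113.29625896606728))] [3.2 3.2] 299
top [(28, np.float64(111.29625896606728)), (23, np.float64(113.29625896606728))] [3.2 3.2] 509
scene [(28, np.float64(111.29625896606728))] [ 1.95 -0.3 ] 177
scene [(28, np.float64(109.29625896606728))] [ 0.7 -0.8] 177
scene [(28, np.float64(113.29625896606728))] [ 2.95 -0.3 ] 178
scene [(23, np.float64(113.29625896606728))] [-3.3 -3.3] 115
scene [(28, np.float64(111.29625896606728)), (23, np.float64(113.29625896606728))] [ 1.2 -0.8] 277
13 [-0.3  1.5 54.3]
14 [-0.4  0.5 54.6]
15 [-0.3 -0.5 54.9]
```

View pics/o9.png

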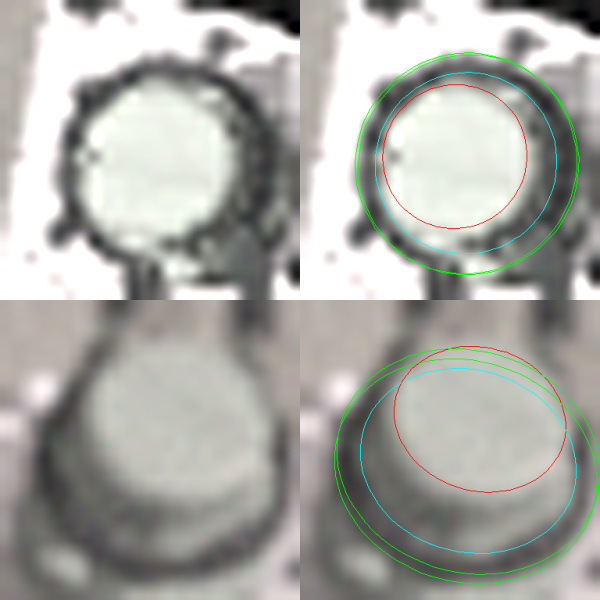

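View pics/wcmp.png

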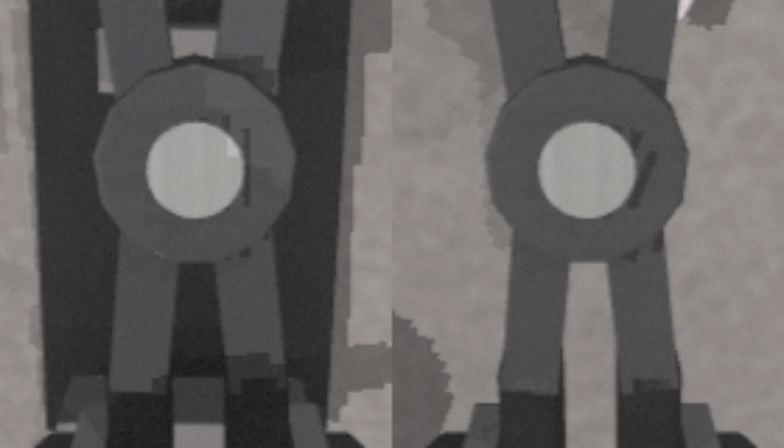

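View pics/scene9.png

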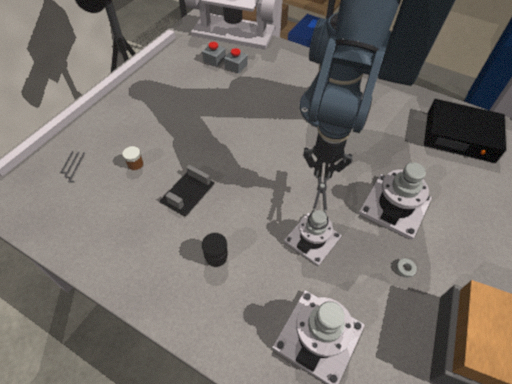

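Clip estimate is z 111.3, level, with about zero lateral force. I'll cross-check concentricity using the dark centreline of the ring in all frames.

Run:
```python
from h import *
def meas(n,k,w=5):
    s=np.load(f"s{k}.npy",allow_pickle=True).item(); P=s["tool_pos"]; M=R.from_rotvec(s["ee_rot"]).as_matrix()
    c=P+150*M[:,2]; z=c[2]-24.5+1
    g=cv2.cvtColor(cv2.imread(f"pics/{n}{k}.png"),cv2.COLOR_BGR2GRAY).astype(np.float32)
    yaw=np.arctan2(M[1,2],M[0,2]); a=yaw+np.deg2rad(np.arange(-135,136,5)) # skip ears
    best=[]
    for dx in np.arange(-w,w+.1,.25):
        for dy in np.arange(-w,w+.1,.25):
            def smp(r):
                p=proj(n,np.stack([c[0]+dx+r*np.cos(a),c[1]+dy+r*np.sin(a),0*a+z],1)).astype(np.float32)
                return cv2.remap(g,p[:,:1],p[:,1:],cv2.INTER_LINEAR).ravel()
            best.append((smp(25.5).mean(),dx,dy))
    b=min(best); return np.array([c[0]+b[1],c[1]+b[2]]),P[:2],M,b
stub={}
for n in("top","scene"):
    for k in("6","7","8","9"):
        v,P,M,b=meas(n,k); d=np.append(v-P,0); print(n,k,"clip",v.round(2),"off toolx,z",(M.T@d)[[0,2]].round(2),"dark",round(b[0]))
# stub: step-edge fit of bright disc: maximise (inside mean - outside mean) at r 20 z128 from initial
for n in("top","scene"):
    g=cv2.cvtColor(cv2.imread(f"pics/{n}0.png"),cv2.COLOR_BGR2GRAY).astype(np.float32); gm=gradmag(cv2.imread(f"pics/{n}0.png"),.5)
    for dirs in(0,):
        res=[]
        for x in np.arange(538,550,.25):
            for y in np.arange(174,187,.25):
                def S(r,z):
                    p=ring(n,(x,y),r,z).astype(np.float32); return cv2.remap(g,p[:,:1],p[:,1:],cv2.INTER_LINEAR).ravel()
                d=np.abs(S(17,130)-S(23,127)); res.append((np.median(d),np.mean(d),x,y))
        print(n,"stub",max(res)[2:],max(res,key=lambda t:t[1])[2:])
```

```text
top 6 clip [540.67 179.68] off toolx,z [ -1.41 147.59] dark 89
top 7 clip [540.72 179.88] off toolx,z [ -1.33 147.82] dark 87
top 8 clip [541.59 179.62] off toolx,z [ -1.18 147.5 ] dark 90
top 9 clip [541.91 179.37] off toolx,z [ -1.26 147.27] dark 75
scene 6 clip [544.67 180.93] off toolx,z [ -1.22 151.77] dark 78
scene 7 clip [544.47 180.88] off toolx,z [ -0.98 151.69] dark 79
scene 8 clip [545.09 180.87] off toolx,z [ -1.15 151.22] dark 78
scene 9 clip [545.66 180.62] off toolx,z [ -1.15 151.22] dark 80
top stub (np.float64(543.5), np.float64(179.75)) (np.float64(543.75), np.float64(180.25))
scene stub (np.float64(543.5), np.float64(179.5)) (np.float64(543.75), np.float64(181.0))
```

Run:
```python
from h import *
from scipy.optimize import least_squares
def tri(pt,zt,ps,zs):
    ut=proj("top",[*pt,zt])[0]; us=proj("scene",[*ps,zs])[0]
    f=lambda X:np.concatenate([proj("top",X)[0]-ut,proj("scene",X)[0]-us])
    r=least_squares(f,[543,180,zt]); return r.x.round(2),r.fun.round(2)
for k,t,s_ in((6,(540.67,179.68),(544.67,180.93)),(7,(540.72,179.88),(544.47,180.88)),(8,(541.59,179.62),(545.09,180.87)),(9,(541.91,179.37),(545.66,180.62))):
    s=np.load(f"s{k}.npy",allow_pickle=True).item(); z=s["tool_pos"][2]-24.5+1
    print(k,"assumed",round(z,1),*tri(t,z,s_,z))
for t,s_ in(((543.2,179.7),(544.6,181)),((543.5,179.75),(543.5,179.5)),((543.75,180.25),(543.75,181)),((542.5,178.75),(545.25,181)),((544,180.75),(543.5,181))):
    print("stub",*tri(t,130,s_,130))
print("plat",*tri((544.25,183.25),74,(547.5,185),74))
# local sensitivity
for n in("top","scene"):
    u=proj(n,[543,180,111])[0]; print(n,(onz(n,u,106)-onz(n,u,111)).round(2))
```

```text
6 assumed 166.3 [541.25 180.35 161.28] [ 0.07 -0.03  0.06  0.  ]
7 assumed 142.0 [541.29 180.41 137.26] [ 0.09 -0.04  0.08  0.  ]
8 assumed 127.2 [542.08 180.3  122.53] [ 0.04 -0.01  0.03  0.  ]
9 assumed 112.3 [542.46 180.05 107.26] [ 0.05 -0.02  0.05  0.  ]
stub [543.28 180.44 127.73] [-0.11  0.05 -0.1  -0.01]
stub [543.54 179.6  130.13] [ 0.04 -0.02  0.04  0.  ]
stub [543.64 180.69 129.61] [-0.12  0.05 -0.11 -0.01]
stub [542.69 180.03 125.69] [-0.18  0.07 -0.16 -0.01]
stub [543.86 180.9  130.44] [-0.07  0.03 -0.07 -0.  ]
plat [544.63 184.25  69.08] [-0.06  0.02 -0.05 -0.  ]
top [ 0.48  0.84 -5.  ]
scene [-3.13 -0.68 -5.  ]
```

Run:
```python
from h import *
from scipy.optimize import least_squares
def tri(pt,zt,ps,zs):
    ut=proj("top",[*pt,zt])[0]; us=proj("scene",[*ps,zs])[0]
    f=lambda X:np.concatenate([proj("top",X)[0]-ut,proj("scene",X)[0]-us])
    r=least_squares(f,[*pt,zt]); return r.x.round(2),r.fun.round(2)
def dark(n,k,c,z,ax,ay,yaw,w=6):
    g=cv2.cvtColor(cv2.imread(f"pics/{n}{k}.png"),cv2.COLOR_BGR2GRAY).astype(np.float32)
    a=np.deg2rad(np.arange(-135,136,5)); best=(1e9,)
    ex,ey=ax*np.cos(a),ay*np.sin(a); X=ex*np.cos(yaw)-ey*np.sin(yaw);Y=ex*np.sin(yaw)+ey*np.cos(yaw)
    for dx in np.arange(-w,w+.1,.25):
        for dy in np.arange(-w,w+.1,.25):
            p=proj(n,np.stack([c[0]+dx+X,c[1]+dy+Y,0*a+z],1)).astype(np.float32)
            best=min(best,(cv2.remap(g,p[:,:1],p[:,1:],cv2.INTER_LINEAR).mean(),c[0]+dx,c[1]+dy))
    return best
print("init")
for ax,ay in((26,21),(25,21),(26,20.5),(27,21)):
    t=dark("top",0,(746,-235),36,ax,ay,-.015); s_=dark("scene",0,(746,-235),36,ax,ay,-.015)
    print(ax,ay,np.round(t,1),np.round(s_,1),*tri(t[1:],36,s_[1:],36))
t=dark("top",5,(746,-235),165.6,25.5,25.5,-.018); s_=dark("scene",5,(746,-235),165.6,25.5,25.5,-.018)
print("k5",np.round(t,1),np.round(s_,1),*tri(t[1:],165.6,s_[1:],165.6))
# lens and jar rims check: cap top of jar z=59, lens top z=84
for nm,r,z,c in(("lens",34,84,(726,-32)),("jar",27,59,(595,-450)),("bearing",26,16,(495,443))):
    f={}
    for n in("top","scene"):
        gm=gradmag(cv2.imread(f"pics/{n}0.png"),.6); f[n]=fit(n,gm,[(r,z)],c,14,.5)
    print(nm,np.round(f["top"],1),np.round(f["scene"],1),*tri(f["top"][1:],z,f["scene"][1:],z))
```

```text
init
26 21 [  95.7  742.5 -234.8] [  85.2  746.  -233.5] [ 744.03 -236.04   30.92] [ 0.11 -0.07  0.11  0.02]
25 21 [  95.2  742.8 -234.8] [  84.8  746.8 -233.5] [ 744.52 -236.28   30.3 ] [ 0.15 -0.1   0.15  0.02]
26 20.5 [  95.5  742.5 -234.8] [  85.3  746.2 -233.2] [ 744.13 -236.09   30.45] [ 0.1  -0.06  0.1   0.02]
27 21 [  96.8  742.  -235. ] [  86.1  745.2 -233.5] [ 743.38 -236.1    31.06] [ 0.06 -0.04  0.06  0.01]
k5 [  91.9  743.  -234. ] [  88.7  748.2 -231.8] [ 745.24 -235.82  158.74] [ 0.15 -0.1   0.15  0.02]
lens [265.1 731.  -27.5] [172.1 736.  -25.5] [733.03 -27.91  76.7 ] [ 0.1  -0.05  0.09  0.01]
jar [ 392.3  590.5 -445. ] [ 247.5  594.  -444.5] [ 591.51 -447.14   54.81] [ 0.2  -0.14  0.23  0.04]
bearing [297.6 492.  441.5] [198.9 494.  441.5] [492.23 442.1   13.34] [ 0.11 -0.03  0.09 -0.  ]
```

The top/scene camera pair has a common z bias of about −5 mm, shown by the clip on its rest at known height, the lens and the jar. With that removed:
- **Centring:** the clip is within about 0.5 mm of the stub axis.
- **Height:** the clip is at z ≈ 111.

One last state check, then I'll hand in.

Run:
```python
from bench import manip
s=manip.get_state(); print(s["t"],s["tool_pos"].round(1),s["wrist_force"].round(1),s["torque"].round(2),round(s["gripper_width"],3),abs(s["qd"]).max().round(3))
print(manip.finish_job())
```

```text
14.25 [404.  127.7 135.9] [-1.1  0.3 -2.7] [-0.04  0.02  0.01] 0.291 0.001
the job is handed in; nothing more can be done
None
```

I squeezed the pliers home at 28–29 N and lifted them off the rest. I then carried them to the smallest positioner and lowered the spread circlip round the stub to groove level. The job was handed in at t ≈ 14.3 s with the arm still holding.

**Last checks:**
- **Height and level:** the clip is at about z 111 mm, taking its drop below the gripper from the pose at the grasp. The tool is level to under 1 mrad, and the pliers have not shifted in the pads.
- **Squeeze:** the gripper opening is 0.29, about 25 mm, and the handles are parallel in the wrist view. The ring fitted its fully spread size in the hover pictures.
- **Contact:** the wrist shows only the pliers' weight, about 3 N, with about 1 N or less sideways. There was no contact force at any check on the way down.
- **Bystanders:** I moved nothing near the lens, bearing or jar. They look in place in the last scene picture.

**What disagreed:**
- **Raw camera offsets:** the top camera put the clip about 1.5 mm short of the stub axis, and the scene camera about 1.3 mm beyond it.
- **Height by the two cameras:** triangulated together they read about 5 mm low. They read similarly low on things of known height, so I treated it as a shared calibration bias. With it removed, the clip is centred within about 0.5 mm.
- **Wrist-based estimate:** this put the clip about 2 mm forward of centre, still inside the 3 mm clearance.
- **Ring fits near the stub:** some automatic fits locked onto other edges there. I relied on the ring's dark centreline and the overlays instead.

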